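Fetch the handheld tester from behind the stock and load its test cradle

ROBOT

A 6-joint arm with a two-finger parallel gripper is mounted at the origin on the work surface. World frame = base frame: x ahead of the robot, y to its left, z up, the work surface at z = 0. Lengths are in m, angles in rad, forces in N, time in s.
With the tool pointing down it reaches from about 0.3 to 0.775 m from the base axis. Payload 14.6 kg.
Tool frame: the origin (TCP) lies at the very end of the fingers, on their centre line; the grasp point (between the pads) lies 19 mm behind it; y points along the fingers, z is the direction in which the jaws open and shut, and the axes are right-handed (so a half turn about y gives the same grasp; the last joint's range is limited). The gripper opens to 94 mm and grips with 3 to 60 N. Pads are 16 mm wide; open, the fingers measure 119 mm over their backs; the gripper's body (75 mm by 177 mm) begins 78 mm behind the grasp point.
Start: joints at [-1.389, 0.3, 1.521, -0, 1.321, -0.067], TCP at [0.135, -0.533, 0.205] pointing down, gripper open.
Joint ranges: [-3.03, 3.03], [-0.79, 2.21], [0.23, 2.52], [-1.04, 4.18], [0, 3.07], [-2.55, 2.55]. Speed limits (rad/s): [2.22, 2.22, 2.57, 3.14, 3.14, 3.14].

INTERFACE

Orientations are given as [roll, pitch, yaw] about the fixed x, y, z axes, in that order (R = Rz(yaw) Ry(pitch) Rx(roll)).
In Python, from station import get_obs, camera, hand_in, masks_of gives the robot as it stands.
- The arm moves only by the shell command python3 -m jog 'ROWS' [FORCE]. ROWS is text: rows parted by semicolons, each of 7 numbers parted by spaces: the shift along the world's x, y, z in mm, then the turn, a rotation vector about the world's x, y, z in degrees, then the closure, from 0 (fully open) to 1 (shut). A call has 1 to 10 rows; each row is the pose to reach, as a shift and turn from the pose measured when the call began; what a row does not reach only later rows make up. A row lasts 1/12 s, in which the tool goes at most 41.7 mm and 7.16 degrees, less where a joint would pass 70% of its speed; a pose out of reach is approached as far as the arm can. A call with a gripper value outside its range is refused whole. The fingers move at their own pace and stop on an object; FORCE is the grip in N (left out, the last holds). Time passes only in rows, so rows that repeat a pose let the fingers close. It gives the time, the measured TCP pose, the force and the opening at its end, in the units of the state.
- get_obs(): the state, without advancing time (a new reading comes with each control period).
- camera(name): name is "scene" or "top"; returns a dict with "img" (400x640x3 uint8, red, green, blue), "range_z" (400x640 float32, m along the optical axis (not along the pixel's ray), 0 where there is no reading), "fx", "fy", "cx", "cy" (pixels), "k1" (the pictures are not rectified: a ray, as slopes to the right and down, at radius r is drawn at 1 + k1 r^2 times it, then the intrinsics apply), "rvec" (rotation vector, rad) and "tvec" (3), from world to camera coordinates, as OpenCV has them. Camera axes: x right, y down, z forward; pixel columns grow to the right and rows downward; lengths in m; the calibration is good to about 2 mm. A picture is of the moment at which its call begins.
- hand_in(): hands the job in, once; it reports no verdict.
Trained networks look in the newest picture that a camera, given by its name, has taken for a name from the list of things; names that differ only in an ending like _2 or _b are one class to them, and where a whole thing is asked for, a point or a joint stands for the part that bears it (a point fixed in the world has none). Each returns a list of dicts, best first, with "conf" (0 to 1); they miss things now and then, are a little off and sometimes report something else, mostly with a low value. They report only what shows in the picture. A call takes as long as a camera call.
- masks_of(thing, camera): "mask" (400x640 bool, what is visible of it) and "extent" ([left, top, right, bottom] in pixels, round what is visible of it).
The state is a dict: "time_s": time; "qpos": joint angles; "joint_vel": joint speeds; "tau": joint torques, N m; "ee_pos": TCP position; "eef_rot": TCP orientation; "force": force on the tool from outside, world axes, zero at the start; "moment": the same for the moment, N m; "grip_width": finger opening in m.
Only numpy, scipy, OpenCV 4.12 (cv2) and the standard library are available. Lean on these libraries where they do the work, as an engineer would, in place of code of your own. Each camera call takes 0.05 s, during which the arm holds its last target.

TASK

Stand the bottle, the square module and the jar that block the long handheld device over onto the black rubber mat, all three; only then lay the device in the test cradle, button side up and between its posts, and after that stand each of the three back on the board where it stood at the start (within about a centimetre). Set things down rather than dropping or toppling them, and do not disturb the small blue sensor or the roll of tape.

Things in the scene. Friction and masses are not known exactly. Their poses are not given: they have to be found in the camera images.
- bottle: white round plastic bottle, standing on the stock board; body 48 mm in diameter up to 78 mm, sloping shoulder, grey cap 26 mm in diameter from 93 to 120 mm height; about 0.15 kg. Origin: centre of its underside, z up along its axis.
- module: grey square power module with a black terminal block on top, standing on the stock board; 46 x 46 mm, grey part 85 mm tall, 95 mm tall in all; about 0.25 kg. Origin: centre of its underside; x and y square to its sides, z up.
- jar: squat white round jar with a flat steel lid, standing on the stock board; 54 mm in diameter, 80 mm tall (lid 53 mm in diameter from 66 mm up); about 0.2 kg. Origin: centre of its underside, z up along its axis.
- device: bar-shaped handheld device, white with yellow sides, one black end and two black buttons on top; 180 mm long (x), 34 mm wide (y), 30 mm tall; about 0.18 kg. It lies flat on the board right behind the row of three, its length along the row, with only about 10 mm between it and them. Origin: centre of its underside; x to the black end, z up. Either way round is fine in the cradle.
- board: fixed grey stock board 200 mm (x) by 270 mm (y), top 10 mm above its origin and the bench, with an aluminium fence 25 mm high (above the bench) along its far edge, x = 92 to 100 mm. Its y axis runs along the row: the bottle, module and jar stand at x = -32 mm, y = -72, 0 and 72 mm in an order that changes, within 3 mm; the device lies at x = 20 mm. Origin: centre of its underside, on the bench.
- mat: fixed flat black rubber mat, the side area; 270 mm (x) by 140 mm (y), 4 mm thick, on the bench left or right of the board. Origin: centre of its underside.
- cradle: fixed test cradle on the other side of the board: aluminium plate 250 mm (x) by 90 mm (y), 12 mm thick, on which the device lies along x. Four black posts, 20 mm long (x), 20 mm high above the plate, at x = -65 and 65 mm, leave 54 mm between them in y; two end stops of the same height leave 202 mm between them in x; the middle is open for the fingers. Origin: centre of the plate's underside, on the bench.
- sensor: small blue block 26 x 42 x 22 mm with a short steel stub on its +y side, lying on the board behind the device, near one end; loose, to be left alone. Origin: centre of its underside.
- tape: grey plastic roll 70 mm in diameter, 22 mm tall, lying flat on the bench between the robot and the board; loose, to be left alone. Origin: centre of its underside.

How it is judged:
On the way, in this order (a step that is already met when the one before it is completed fails the run):
1. the bottle, the module and the jar all stand upright on the mat, released, the device still where it was (x of bottle in the frame of mat between -0.135 and 0.135 m and y of bottle in the frame of mat between -0.07 and 0.07 m and z of each of bottle, module, jar in the frame of mat below 0.01 m and angle between each of bottle, module, jar's own z axis and vertical below 0.1 rad and x of module in the frame of mat between -0.135 and 0.135 m and y of module in the frame of mat between -0.07 and 0.07 m and x of jar in the frame of mat between -0.135 and 0.135 m and y of jar in the frame of mat between -0.07 and 0.07 m and contact force between the fingers and bottle below 0.1 N and contact force between the fingers and module below 0.1 N and contact force between the fingers and jar below 0.1 N and linear speed of each of bottle, module, jar below 0.03 m/s and distance of device from where it was at the start of the episode below 0.02 m), for 0.2 s.
2. the device lies in the cradle, released, while the three still stand on the mat (x of device in the frame of cradle between -0.014 and 0.014 m and y of device in the frame of cradle between -0.013 and 0.013 m and z of device in the frame of cradle below 0.017 m and angle between the x axis of device and the x axis of cradle, either way round below 0.2 rad and angle between each of device, bottle, module, jar's own z axis and vertical below 0.1 rad and contact force between the fingers and device below 0.1 N and linear speed of device below 0.03 m/s and x of bottle in the frame of mat between -0.135 and 0.135 m and y of bottle in the frame of mat between -0.07 and 0.07 m and z of each of bottle, module, jar in the frame of mat below 0.01 m and x of module in the frame of mat between -0.135 and 0.135 m and y of module in the frame of mat between -0.07 and 0.07 m and x of jar in the frame of mat between -0.135 and 0.135 m and y of jar in the frame of mat between -0.07 and 0.07 m), for 0.2 s.
At the end, for the whole second after the job is handed in: Bottle, module and jar each upright (0.1 rad) within 15 mm of where they stood at the start; the device flat on the cradle plate, top side up, between posts and end stops (within 14 mm along, 13 mm across, 0.2 rad); all released and at rest (distance of each of bottle, module, jar from where it was at the start of the episode below 0.015 m and angle between each of bottle, module, jar, device's own z axis and vertical below 0.1 rad and x of device in the frame of cradle between -0.014 and 0.014 m and y of device in the frame of cradle between -0.013 and 0.013 m and z of device in the frame of cradle below 0.017 m and angle between the x axis of device and the x axis of cradle, either way round below 0.2 rad and linear speed of each of bottle, module, jar, device below 0.03 m/s); the robot touches nothing.
It fails at once if the bottle, module, jar or device is dropped (falls free at over 0.6 m/s, about 18 mm) ((contact force between the fingers and bottle below 0.05 N and linear speed of bottle above 0.6 m/s) or (contact force between the fingers and module below 0.05 N and linear speed of module above 0.6 m/s) or (contact force between the fingers and jar below 0.05 N and linear speed of jar above 0.6 m/s) or (contact force between the fingers and device below 0.05 N and linear speed of device above 0.6 m/s)).
It fails at once if the bottle, module, jar or device is tipped over (more than 40 degrees) (angle between any of bottle, module, jar, device's own z axis and vertical above 0.7 rad).
It fails at once if the sensor or tape is disturbed (moved more than 20 mm) (distance of any of sensor, tape from where it was at the start of the episode above 0.02 m).
It also fails if it takes over 144 s, if anything falls off the work surface, if the arm or the gripper's body presses on something with over 40 N, if the wrist force passes 120 N, or if a joint passes its speed limit or range.

## Working session

There is one attempt and no reset: what is moved stays moved. The work goes in short steps, Python scripts to look and compute and a shell command to move; the robot and the scene stay as the last step left them, time stands still between calls to the robot, and variables do not carry over. Pictures are saved under pics/ and viewed, and the job is handed in when it is done.

```bash
ls; mkdir -p pics
python3 - <<'E'
from station import *
import cv2
print(get_obs())
for n in ("scene","top"):
    c=camera(n); cv2.imwrite(f"pics/{n}0.png",c["img"][:,:,::-1]); print(n,{k:c[k] for k in c if k not in("img","range_z")})
E
```

```text
pics
{'time_s': 0.0, 'qpos': array([-1.38855719e+00,  3.00452625e-01,  1.52160353e+00,  1.34143280e-05,
        1.32069843e+00, -6.66396559e-02]), 'joint_vel': array([ 0.0012308 , -0.00040648,  0.00012891,  0.00130982, -0.00142827,
       -0.00037158]), 'tau': array([-2.99245774e-03, -5.31813025e+01, -3.52745390e+01,  7.07251928e-02,
        2.44299212e-02, -7.96303311e-05]), 'ee_pos': array([ 0.13540469, -0.53279154,  0.20488697]), 'eef_rot': array([-1.57195481e+00,  9.03375433e-05, -2.89271725e+00]), 'force': array([ 0.78765349, -0.51497218, -1.13849603]), 'moment': array([-0.03124165, -0.00343332, -0.03320054]), 'grip_width': 0.09406560625057893}
scene {'fx': 393.9524705617448, 'fy': 393.9524705617448, 'cx': 320.5495464834357, 'cy': 205.74109270364394, 'k1': -0.09336578775804422, 'rvec': array([ 1.69711537,  1.70817122, -0.77070084]), 'tvec': array([-0.00226535, -0.31776183,  1.27062078])}
top {'fx': 417.12437151471585, 'fy': 417.12437151471585, 'cx': 320.7426646828414, 'cy': 196.80617579903114, 'k1': -0.07869601917084487, 'rvec': array([ 2.16092804, -2.18138301,  0.15034369]), 'tvec': array([-0.00403959,  0.51775677,  0.94009635])}
```

View pics/scene0.png

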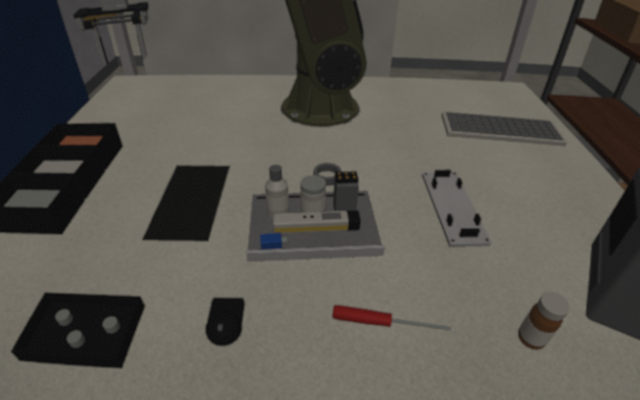

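View pics/top0.png

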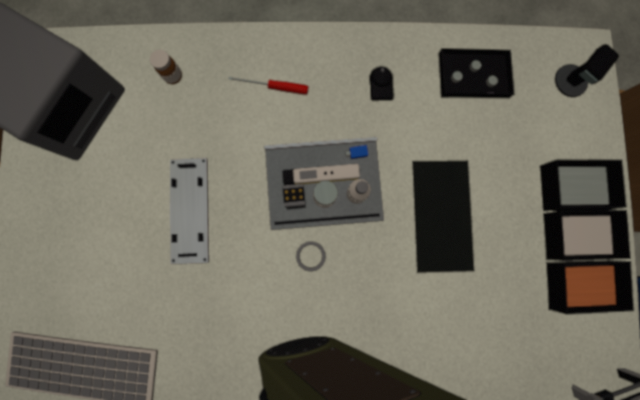

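The scene camera faces the robot. In the top view, up is +x and left is +y. The cradle is at about (189,210), the board at (325,185), the mat at (443,215) and the tape at (311,256). The row runs, from +y to -y: module (293,195), jar (325,192), bottle (358,188). The device lies behind the row at row 174 with its black end left, and the sensor is at (357,152).

```bash
cat > h.py <<'E'
import numpy as np, cv2
from station import *
def undist(c,u,v):
    K=np.array([[c["fx"],0,c["cx"]],[0,c["fy"],c["cy"]],[0,0,1.]])
    # drawn = ray*(1+k1 r^2): opencv model
    p=np.stack([u,v],-1).reshape(-1,1,2).astype(np.float64)
    return cv2.undistortPoints(p,K,np.array([c["k1"],0,0,0,0.]))[:,0]
def cloud(c,mask=None):
    z=c["range_z"]; m=(z>0) if mask is None else (mask&(z>0))
    v,u=np.nonzero(m); n=undist(c,u,v); zz=z[v,u]
    P=np.c_[n*zz[:,None],zz]; R=cv2.Rodrigues(c["rvec"])[0]
    return (P-c["tvec"])@R,u,v
def proj(c,P):
    K=np.array([[c["fx"],0,c["cx"]],[0,c["fy"],c["cy"]],[0,0,1.]])
    return cv2.projectPoints(np.atleast_2d(P).astype(float),c["rvec"],c["tvec"],K,np.array([c["k1"],0,0,0,0.]))[0][:,0]
E
python3 - <<'E'
from h import *
np.set_printoptions(precision=4,suppress=True)
for cam in("top","scene"):
    c=camera(cam)
    for t in "bottle module jar device board mat cradle sensor tape".split():
        r=masks_of(t,cam)
        for d in r[:2]:
            P,u,v=cloud(c,d["mask"])
            if len(P)<5: print(cam,t,d["conf"],"few");continue
            q=np.percentile(P,[2,50,98],axis=0)
            zt=np.percentile(P[:,2],97); T=P[P[:,2]>zt-0.008]
            (cx,cy),(w,h),a=cv2.minAreaRect(T[:,:2].astype(np.float32)*1000)
            print(cam,t,round(d["conf"],2),d["extent"],len(P),"lo",q[0],"hi",q[2],"ztop",round(zt,4),"topc",T.mean(0),"rect",np.round([cx,cy,w,h,a],1))
E
```

```text
top bottle 0.8 [345.6, 181.9, 371.4, 204.1] 443 lo [ 0.5038 -0.1154  0.0165] hi [ 0.5489 -0.0693  0.1339] ztop 0.1335 topc [ 0.527  -0.0923  0.1315] rect [526.9 -92.3  23.4  23.4  89.6]
top module 0.56 [281.0, 183.4, 307.2, 210.8] 533 lo [0.4916 0.0289 0.0268] hi [0.5492 0.0739 0.1094] ztop 0.1093 topc [0.5155 0.0522 0.1065] rect [515.8  52.1  30.3  45.7   5.5]
top jar 0.88 [310.9, 180.2, 336.9, 210.0] 499 lo [ 0.495  -0.0389  0.0442] hi [0.5432 0.0071 0.0948] ztop 0.0945 topc [ 0.5207 -0.0168  0.0916] rect [520.4 -16.   50.6  50.3   0.5]
top device 0.72 [282.3, 162.6, 356.7, 186.4] 1162 lo [ 0.5511 -0.0933  0.0267] hi [0.5904 0.0758 0.0453] ztop 0.0449 topc [ 0.5711 -0.0076  0.0415] rect [571.3  -8.1  34.6 177.7   4.3]
top board 0.89 [264.1, 137.9, 384.8, 231.0] 6463 lo [ 0.4535 -0.1471  0.008 ] hi [0.6527 0.1159 0.0272] ztop 0.0265 topc [ 0.6475 -0.0071  0.0259] rect [610.6 -11.6  85.3 267.5   4. ]
top mat 0.88 [415.1, 157.2, 472.5, 274.3] 6259 lo [ 0.3446 -0.3699  0.0023] hi [ 0.6014 -0.2363  0.0097] ztop 0.0093 topc [ 0.4716 -0.3027  0.006 ] rect [ 474.3 -304.3  271.6  142.6    0
[... 1512 characters left out ...]
] 4426 lo [ 0.3503 -0.3662  0.0023] hi [ 0.606  -0.233   0.0071] ztop 0.0069 topc [ 0.4918 -0.2992  0.0048] rect [ 474.3 -300.7  141.5  271.    89.9]
scene cradle 0.76 [421.8, 168.4, 489.9, 245.2] 2949 lo [0.3813 0.2605 0.0048] hi [0.6153 0.3476 0.0318] ztop 0.0313 topc [0.5123 0.3039 0.0293] rect [491.8 305.2 217.2  69.1   2.3]
scene sensor 0.68 [258.9, 234.0, 285.5, 248.6] 374 lo [ 0.6127 -0.1173  0.0128] hi [ 0.6401 -0.0693  0.0341] ztop 0.0339 topc [ 0.6275 -0.096   0.0316] rect [625.1 -93.2  29.   52.1  11.2]
scene tape 0.56 [312.5, 161.8, 339.9, 187.4] 356 lo [ 0.3503 -0.0148  0.    ] hi [0.5011 0.0448 0.0914] ztop 0.0907 topc [0.5043 0.0135 0.095 ] rect [499.3  15.4  35.4  36.8  32. ]
```

```bash
python3 -m jog '20 22 0 0 0 4 0;50 56 0 0 0 10 0;80 90 0 0 0 16 0;110 124 0 0 0 23 0;140 157 0 0 0 29 0;170 191 0 0 0 35 0;200 224 0 0 0 42 0;230 258 0 0 0 48 0;260 292 0 0 0 54 0;290 326 0 0 0 60 0'
```

```text
time_s: 1.93
ee_pos: [0.4055, -0.2289, 0.2058]
eef_rot: [-1.57, -0.0, -1.84]
force: [0.4, 0.3, 0.4]
grip_width: 0.0936
```

```bash
cat > st.py <<'E'
from h import *
from scipy.spatial.transform import Rotation as Ro
import sys
o=get_obs(); R=Ro.from_euler("xyz",o["eef_rot"]).as_matrix()
print("t",round(o["time_s"],2),"pos mm",np.round(o["ee_pos"]*1000,1),"jaw deg",round(np.degrees(np.arctan2(R[1,2],R[0,2])),2),"tooly",np.round(R[:,1],3),"F",np.round(o["force"],1),"w",round(o["grip_width"]*1000,1),"q",np.round(o["qpos"],2))
if len(sys.argv)>3:
    t=np.array(list(map(float,sys.argv[1:4]))); print("shift",np.round(t-o["ee_pos"]*1000,1))
E
python3 st.py 528 -92 205
```

```text
t 1.93 pos mm [ 405.5 -228.9  205.8] jaw deg -15.45 tooly [ 0.001 -0.    -1.   ] F [0.4 0.3 0.4] w 93.6 q [-0.59  0.11  1.75 -0.    1.28 -0.32]
shift [122.5 136.9  -0.8]
```

```bash
python3 -m jog '25 28 0 0 0 5 0;50 56 0 0 0 10 0;75 84 0 0 0 15 0;100 112 0 0 0 19 0;115 128 0 0 0 20 0;122 137 0 0 0 20 0;122 137 0 0 0 20 0;122 137 0 0 0 20 0;122 137 0 0 0 20 0'; python3 st.py 528 -92 52
```

```text
time_s: 2.68
ee_pos: [0.5268, -0.093, 0.2058]
eef_rot: [-1.57, -0.0, -1.493]
force: [-0.3, -0.6, -0.2]
grip_width: 0.0938
t 2.68 pos mm [526.8 -93.  205.8] jaw deg 4.45 tooly [ 0.001 -0.    -1.   ] F [-0.3 -0.6 -0.2] w 93.8 q [-0.24  0.27  1.56 -0.    1.31 -0.32]
shift [   1.2    1.  -153.8]
```

```bash
python3 -m jog '1 1 -20 0 0 0 0;1 1 -45 0 0 0 0;1 1 -70 0 0 0 0;1 1 -95 0 0 0 0;1 1 -120 0 0 0 0;1 1 -140 0 0 0 0;1 1 -150 0 0 0 0;1 1 -154 0 0 0 0;1 1 -154 0 0 0 0;1 1 -154 0 0 0 0'; python3 st.py 528 -92 52
python3 - <<'E'
from h import *
c=camera("scene"); cv2.imwrite("pics/s1.png",cv2.resize(c["img"][120:280,180:460,::-1],None,fx=2.8,fy=2.8))
E
```

```text
time_s: 3.52
ee_pos: [0.5282, -0.0925, 0.053]
eef_rot: [-1.569, -0.001, -1.494]
force: [0.5, 0.8, -0.1]
grip_width: 0.0939
t 3.52 pos mm [528.2 -92.5  53. ] jaw deg 4.41 tooly [ 0.002 -0.001 -1.   ] F [ 0.5  0.8 -0.1] w 93.9 q [-0.24  0.45  1.71 -0.    0.99 -0.32]
shift [-0.2  0.5 -1. ]
```

View pics/s1.png

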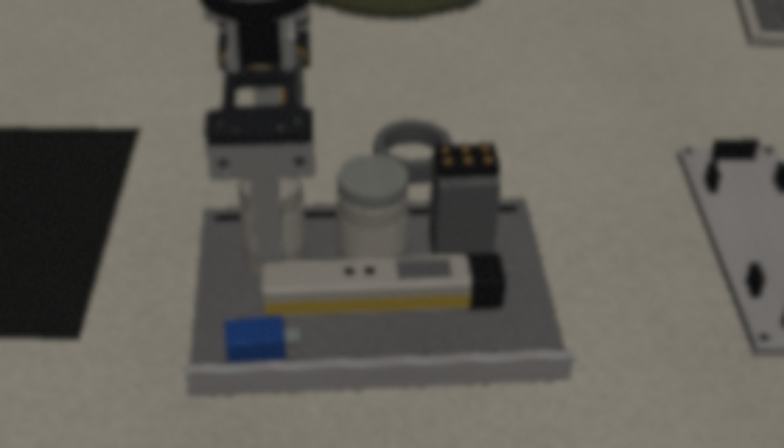

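The far finger at crop (268,215) is centred over the bottle and stays clear of the device. I'll close the grip.

```bash
python3 -m jog '0 0 0 0 0 0 0.3;0 0 0 0 0 0 0.45;0 0 0 0 0 0 0.55;0 0 0 0 0 0 0.7;0 0 0 0 0 0 0.7;0 0 0 0 0 0 0.7;0 0 0 0 0 0 0.7;0 0 0 0 0 0 0.7;0 0 0 0 0 0 0.7' 15; python3 st.py
```

```text
time_s: 4.32
ee_pos: [0.5284, -0.0924, 0.0531]
eef_rot: [-1.569, -0.001, -1.494]
force: [-0.4, -0.0, 1.0]
grip_width: 0.0478
t 4.32 pos mm [528.4 -92.4  53.1] jaw deg 4.42 tooly [ 0.002 -0.001 -1.   ] F [-0.4 -0.   1. ] w 47.8 q [-0.24  0.45  1.71 -0.    0.99 -0.32]
```

```bash
python3 -m jog '0 0 6 0 0 0 0.7;0 0 18 0 0 0 0.7;0 0 32 0 0 0 0.7;0 0 42 0 0 0 0.7;2 -10 45 0 0 0 0.7;7 -30 45 0 0 0 0.7;13 -55 45 0 0 0 0.7;19 -80 45 0 0 0 0.7;25 -105 45 0 0 0 0.7;30 -128 45 0 0 0 0.7' ; python3 st.py 570 -270 98
```

```text
time_s: 5.15
ee_pos: [0.5585, -0.2225, 0.0982]
eef_rot: [-1.569, -0.001, -1.494]
force: [0.4, -0.6, -1.1]
grip_width: 0.048
t 5.15 pos mm [ 558.5 -222.5   98.2] jaw deg 4.41 tooly [ 0.002 -0.001 -1.   ] F [ 0.4 -0.6 -1.1] w 48.0 q [-0.44  0.51  1.48  0.    1.14 -0.52]
shift [ 11.5 -47.5  -0.2]
```

```bash
python3 -m jog '4 -20 0 0 0 0 0.7;9 -38 0 0 0 0 0.7;11 -46 0 0 0 0 0.7;12 -48 -6 0 0 0 0.7;12 -48 -18 0 0 0 0.7;12 -48 -32 0 0 0 0.7;12 -48 -42 0 0 0 0.7;12 -48 -48 0 0 0 0.7;12 -48 -50 0 0 0 0.7;12 -48 -50 0 0 0 0.7' ; python3 st.py 570 -270 47
```

```text
time_s: 5.98
ee_pos: [0.5704, -0.27, 0.0478]
eef_rot: [-1.569, -0.001, -1.493]
force: [0.5, 0.2, -1.2]
grip_width: 0.0479
t 5.98 pos mm [ 570.4 -270.    47.8] jaw deg 4.44 tooly [ 0.002 -0.001 -1.   ] F [ 0.5  0.2 -1.2] w 47.9 q [-0.5   0.64  1.42  0.    1.09 -0.58]
shift [-0.4  0.  -0.8]
```

```bash
python3 -m jog '0 0 -0.5 0 0 0 0.7;0 0 -1.5 0 0 0 0.7;0 0 -1.5 0 0 0 0.7' ; python3 st.py
```

```text
time_s: 6.23
ee_pos: [0.5708, -0.27, 0.0471]
eef_rot: [-1.568, -0.001, -1.493]
force: [-0.9, 2.0, 3.3]
grip_width: 0.0481
t 6.23 pos mm [ 570.8 -270.    47.1] jaw deg 4.45 tooly [ 0.003 -0.001 -1.   ] F [-0.9  2.   3.3] w 48.1 q [-0.5   0.64  1.42  0.    1.08 -0.58]
```

Contact shows as +3 N. Now I'll open and rise.

```bash
python3 -m jog '0 0 0 0 0 0 0.4;0 0 0 0 0 0 0.2;0 0 0 0 0 0 0;0 0 0 0 0 0 0;0 0 0 0 0 0 0;0 0 15 0 0 0 0;0 0 45 0 0 0 0;0 0 80 0 0 0 0;0 0 110 0 0 0 0;0 0 130 0 0 0 0'; python3 st.py 521.3 -16.5 177
python3 - <<'E'
from h import *
c=camera("scene"); cv2.imwrite("pics/s2.png",cv2.resize(c["img"][120:280,130:410,::-1],None,fx=2.8,fy=2.8))
E
```

```text
time_s: 7.07
ee_pos: [0.5713, -0.2703, 0.1805]
eef_rot: [-1.565, -0.003, -1.493]
force: [-0.2, -0.3, 0.6]
grip_width: 0.0938
t 7.07 pos mm [ 571.3 -270.3  180.5] jaw deg 4.45 tooly [ 0.006 -0.003 -1.   ] F [-0.2 -0.3  0.6] w 93.8 q [-0.5   0.5   1.3   0.    1.33 -0.58]
shift [-50.  253.8  -3.5]
```

View pics/s2.png

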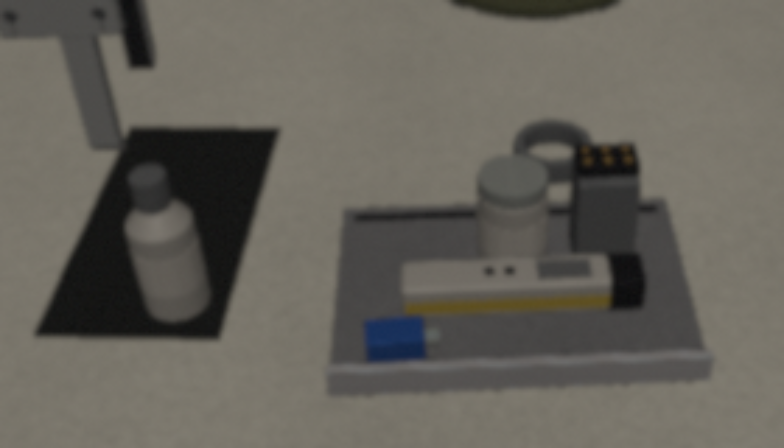

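The bottle stands on the mat at crop (170,250). Next is the jar, with a small correction for tool tilt.

```bash
python3 -m jog '-4 20 0 0 0.1 0 0;-10 50 0 0.1 0.3 0 0;-17 85 0 0.2 0.3 0 0;-24 120 0 0.2 0.3 0 0;-31 155 0 0.2 0.3 0 0;-38 190 0 0.2 0.3 0 0;-44 225 0 0.2 0.3 0 0;-48 245 0 0.2 0.3 0 0;-50 254 0 0.2 0.3 0 0;-50 254 0 0.2 0.3 0 0'; python3 st.py 521.3 -16.5 52
```

```text
time_s: 7.95
ee_pos: [0.522, -0.0155, 0.1839]
eef_rot: [-1.566, -0.002, -1.491]
force: [-0.6, -0.4, 0.3]
grip_width: 0.094
t 7.95 pos mm [522.  -15.5 183.9] jaw deg 4.57 tooly [ 0.005 -0.001 -1.   ] F [-0.6 -0.4  0.3] w 94.0 q [-0.1   0.25  1.63 -0.    1.25 -0.18]
shift [  -0.7   -1.  -131.9]
```

```bash
python3 -m jog '-1 -1 -15 0 0.1 0 0;-1 -1 -40 0.1 0.3 0 0;-1 -1 -65 0.1 0.3 0 0;-1 -1 -90 0.1 0.3 0 0;-1 -1 -112 0.1 0.3 0 0;-1 -1 -125 0.1 0.3 0 0;-1 -1 -131 0.1 0.3 0 0;-1 -1 -132 0.1 0.3 0 0;-1 -1 -132 0.1 0.3 0 0'; python3 st.py 521.3 -16.5 52;python3 - <<'E'
from h import *
c=camera("scene"); cv2.imwrite("pics/s3.png",cv2.resize(c["img"][120:280,180:460,::-1],None,fx=2.8,fy=2.8))
E
```

```text
time_s: 8.7
ee_pos: [0.5214, -0.0173, 0.0521]
eef_rot: [-1.571, 0.0, -1.492]
force: [-0.1, 0.3, 0.4]
grip_width: 0.0938
t 8.7 pos mm [521.4 -17.3  52.1] jaw deg 4.52 tooly [-0.  0. -1.] F [-0.1  0.3  0.4] w 93.8 q [-0.1   0.42  1.75  0.    0.97 -0.18]
shift [-0.1  0.8 -0.1]
```

View pics/s3.png

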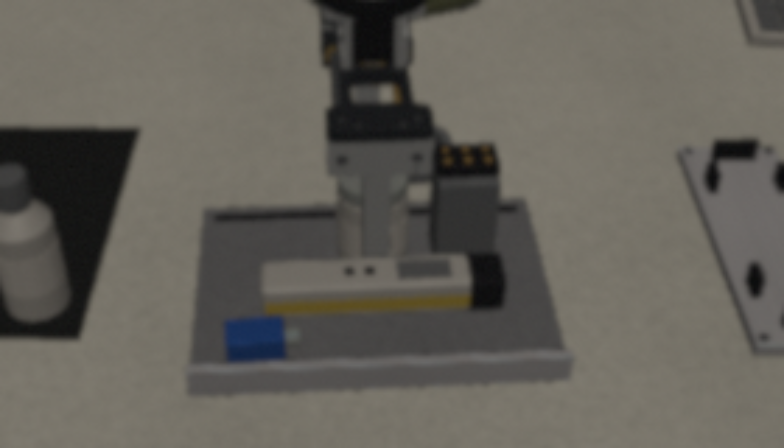

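The finger is centred on the jar at crop (378,215).

```bash
python3 -m jog '0 0 0 0 0 0 0.3;0 0 0 0 0 0 0.4;0 0 0 0 0 0 0.5;0 0 0 0 0 0 0.65;0 0 0 0 0 0 0.65;0 0 0 0 0 0 0.65;0 0 0 0 0 0 0.65;0 0 0 0 0 0 0.65' 15; python3 st.py
python3 -m jog '0 0 6 0 0 0 0.65;0 0 18 0 0 0 0.65;0 0 32 0 0 0 0.65;0 0 42 0 0 0 0.65;-1 -7 45 0 0 0 0.65;-3 -23 45 0 0 0 0.65;-7 -48 45 0 0 0 0.65;-11 -75 45 0 0 0 0.65;-15 -103 45 0 0 0 0.65;-19 -131 45 0 0 0 0.65' ; python3 st.py 474 -340 97
```

```text
time_s: 9.42
ee_pos: [0.5216, -0.0171, 0.0527]
eef_rot: [-1.57, 0.0, -1.492]
force: [-0.8, -0.2, 1.2]
grip_width: 0.054
t 9.42 pos mm [521.6 -17.1  52.7] jaw deg 4.54 tooly [ 0.  0. -1.] F [-0.8 -0.2  1.2] w 54.0 q [-0.1   0.42  1.75  0.    0.97 -0.18]
time_s: 10.25
ee_pos: [0.5018, -0.1496, 0.0974]
eef_rot: [-1.571, 0.0, -1.491]
force: [0.1, 0.3, -2.6]
grip_width: 0.0538
t 10.25 pos mm [ 501.8 -149.6   97.4] jaw deg 4.56 tooly [-0.  0. -1.] F [ 0.1  0.3 -2.6] w 53.8 q [-0.36  0.36  1.71  0.    1.07 -0.44]
shift [ -27.8 -190.4   -0.4]
```

```bash
python3 -m jog '-4 -28 0 0 0 0 0.65;-8 -56 0 0 0 0 0.65;-12 -84 0 0 0 0 0.65;-16 -112 0 0 0 0 0.65;-20 -138 0 0 0 0 0.65;-24 -163 0 0 0 0 0.65;-27 -180 0 0 0 0 0.65;-28 -188 0 0 0 0 0.65;-28 -190 -3 0 0 0 0.65;-28 -190 -10 0 0 0 0.65' ; python3 st.py 474 -340 46
```

```text
time_s: 11.08
ee_pos: [0.474, -0.3398, 0.0874]
eef_rot: [-1.57, -0.0, -1.492]
force: [-0.2, -0.2, -2.5]
grip_width: 0.0532
t 11.08 pos mm [ 474.  -339.8   87.4] jaw deg 4.53 tooly [ 0.001  0.    -1.   ] F [-0.2 -0.2 -2.5] w 53.2 q [-0.68  0.49  1.54  0.    1.11 -0.76]
shift [ -0.   -0.2 -41.4]
```

```bash
python3 -m jog '0 0 -10 0 0 0 0.65;0 0 -22 0 0 0 0.65;0 0 -32 0 0 0 0.65;0 0 -38 0 0 0 0.65;0 0 -40 0 0 0 0.65;0 0 -41 0 0 0 0.65;0 0 -41.5 0 0 0 0.65;0 0 -41.5 0 0 0 0.65' ; python3 st.py 474 -340 46
```

```text
time_s: 11.75
ee_pos: [0.4742, -0.3396, 0.0464]
eef_rot: [-1.57, -0.0, -1.491]
force: [-3.3, 1.9, 4.9]
grip_width: 0.0537
t 11.75 pos mm [ 474.2 -339.6   46.4] jaw deg 4.55 tooly [ 0.001 -0.    -1.   ] F [-3.3  1.9  4.9] w 53.7 q [-0.68  0.55  1.57  0.    1.03 -0.76]
shift [-0.2 -0.4 -0.4]
```

```bash
python3 -m jog '0 0 0 0 0 0 0.36;0 0 0 0 0 0 0.2;0 0 0 0 0 0 0;0 0 0 0 0 0 0;0 0 0 0 0 0 0;0 0 15 0 0 0 0;0 0 45 0 0 0 0;0 0 80 0 0 0 0;0 0 110 0 0 0 0;0 0 130 0 0 0 0'; python3 st.py 516.5 52.4 175
```

```text
time_s: 12.58
ee_pos: [0.4747, -0.3399, 0.1797]
eef_rot: [-1.568, -0.002, -1.491]
force: [0.2, -0.2, 0.5]
grip_width: 0.0938
t 12.58 pos mm [ 474.7 -339.9  179.7] jaw deg 4.55 tooly [ 0.003 -0.002 -1.   ] F [ 0.2 -0.2  0.5] w 93.8 q [-0.68  0.39  1.46  0.    1.29 -0.76]
shift [ 41.8 392.3  -4.7]
```

```bash
python3 -m jog '2 20 0 0 0 0 0;6 55 0 0 0 0 0;10 93 0 0 0 0 0;14 131 0 0 0 0 0;18 169 0 0 0 0 0;22 207 0 0 0 0 0;26 245 0 0 0 0 0;30 283 0 0 0 0 0;34 320 0 0 0 0 0;38 355 0 0 0 0 0'; python3 st.py 516.5 52.4 180
```

```text
time_s: 13.42
ee_pos: [0.5125, 0.0171, 0.1799]
eef_rot: [-1.567, -0.002, -1.491]
force: [0.7, 0.2, -0.2]
grip_width: 0.0939
t 13.42 pos mm [512.5  17.1 179.9] jaw deg 4.56 tooly [ 0.004 -0.002 -1.   ] F [ 0.7  0.2 -0.2] w 93.9 q [-0.04  0.24  1.66 -0.    1.24 -0.12]
shift [ 4.  35.3  0.1]
```

```bash
python3 -m jog '2 20 0 0 0 0 0;3 31 0 0 0 0 0;4 35 -5 0 0 0 0;4 35 -25 0.1 0.2 0 0;4 35 -50 0.1 0.2 0 0;4 35 -80 0.1 0.2 0 0;4 35 -105 0.1 0.2 0 0;4 35 -120 0.1 0.2 0 0;4 35 -128 0.1 0.2 0 0;4 35 -128 0.1 0.2 0 0'; python3 st.py 516.5 52.4 52;python3 - <<'E'
from h import *
c=camera("scene"); cv2.imwrite("pics/s4.png",cv2.resize(c["img"][120:280,180:460,::-1],None,fx=2.8,fy=2.8))
E
```

```text
time_s: 14.25
ee_pos: [0.5158, 0.051, 0.0503]
eef_rot: [-1.573, -0.0, -1.492]
force: [-0.3, 0.3, 0.0]
grip_width: 0.094
t 14.25 pos mm [515.8  51.   50.3] jaw deg 4.49 tooly [-0.003 -0.001 -1.   ] F [-0.3  0.3  0. ] w 94.0 q [ 0.03  0.42  1.76 -0.    0.97 -0.05]
shift [0.7 1.4 1.7]
```

View pics/s4.png

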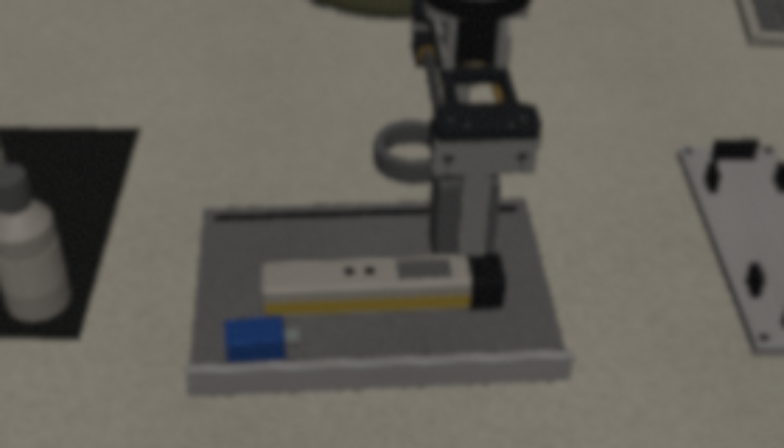

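The finger is at crop (478,215) and the module at about (465,200). The offset comes mostly from the 4.5° jaw yaw and perspective, so this is fine to close on.

```bash
python3 -m jog '0 0 0 0 0 0 0.3;0 0 0 0 0 0 0.45;0 0 0 0 0 0 0.55;0 0 0 0 0 0 0.7;0 0 0 0 0 0 0.7;0 0 0 0 0 0 0.7;0 0 0 0 0 0 0.7;0 0 0 0 0 0 0.7' 18; python3 st.py 
python3 -m jog '0 0 6 0 0 0 0.7;0 0 18 0 0 0 0.7;0 0 34 0 0 0 0.7;0 0 50 0 0 0 0.7;0 0 58 0 0 0 0.7;-4 -10 60 0 0 0 0.7;-13 -30 60 0 0 0 0.7;-23 -55 60 0 0 0 0.7;-33 -80 60 0 0 0 0.7;-43 -105 60 0 0 0 0.7' ; python3 st.py 380 -270 110
```

```text
time_s: 14.97
ee_pos: [0.5164, 0.0513, 0.0517]
eef_rot: [-1.572, -0.0, -1.492]
force: [-0.2, 0.8, 0.8]
grip_width: 0.0457
t 14.97 pos mm [516.4  51.3  51.7] jaw deg 4.51 tooly [-0.001 -0.    -1.   ] F [-0.2  0.8  0.8] w 45.7 q [ 0.03  0.42  1.75 -0.    0.97 -0.05]
time_s: 15.8
ee_pos: [0.4721, -0.0551, 0.1109]
eef_rot: [-1.573, -0.0, -1.492]
force: [-0.4, -1.0, -2.5]
grip_width: 0.0458
t 15.8 pos mm [472.1 -55.1 110.9] jaw deg 4.53 tooly [-0.002 -0.    -1.   ] F [-0.4 -1.  -2.5] w 45.8 q [-0.19  0.24  1.83 -0.    1.07 -0.27]
shift [ -92.1 -214.9   -0.9]
```

```bash
python3 -m jog '-11 -25 0 0 0 0 0.7;-22 -51 0 0 0 0 0.7;-33 -77 0 0 0 0 0.7;-44 -103 0 0 0 0 0.7;-55 -129 0 0 0 0 0.7;-66 -155 0 0 0 0 0.7;-77 -180 0 0 0 0 0.7;-86 -201 0 0 0 0 0.7;-91 -213 0 0 0 0 0.7;-92 -215 0 0 0 0 0.7' ; python3 st.py 380 -270 45.5
```

```text
time_s: 16.63
ee_pos: [0.3784, -0.2718, 0.1102]
eef_rot: [-1.574, 0.0, -1.494]
force: [0.8, 0.1, -2.1]
grip_width: 0.046
t 16.63 pos mm [ 378.4 -271.8  110.2] jaw deg 4.4 tooly [-0.003  0.    -1.   ] F [ 0.8  0.1 -2.1] w 46.0 q [-0.7   0.22  1.86 -0.    1.06 -0.78]
shift [  1.6   1.8 -64.7]
```

```bash
python3 -m jog '1 1 -8 0 0 0 0.7;1 1 -22 0 0 0 0.7;1 1 -38 0 0 0 0.7;1 1 -52 0 0 0 0.7;1 1 -60 0 0 0 0.7;1 1 -63 0 0 0 0.7;1 1 -64 0 0 0 0.7;1 1 -65 0 0 0 0.7;1 1 -65 0 0 0 0.7' ; python3 st.py 380 -270 45.5
```

```text
time_s: 17.38
ee_pos: [0.3797, -0.2707, 0.0457]
eef_rot: [-1.573, -0.0, -1.494]
force: [-0.2, -0.1, -3.1]
grip_width: 0.0458
t 17.38 pos mm [ 379.7 -270.7   45.7] jaw deg 4.42 tooly [-0.002 -0.    -1.   ] F [-0.2 -0.1 -3.1] w 45.8 q [-0.7   0.33  1.9  -0.    0.91 -0.77]
shift [ 0.3  0.7 -0.2]
```

```bash
python3 -m jog '0 0 -0.7 0 0 0 0.7;0 0 -1.2 0 0 0 0.7;0 0 -1.2 0 0 0 0.7' ; python3 st.py
```

```text
time_s: 17.63
ee_pos: [0.3798, -0.2708, 0.0456]
eef_rot: [-1.573, -0.001, -1.494]
force: [-6.5, 3.3, 13.6]
grip_width: 0.0462
t 17.63 pos mm [ 379.8 -270.8   45.6] jaw deg 4.43 tooly [-0.002 -0.001 -1.   ] F [-6.5  3.3 13.6] w 46.2 q [-0.7   0.33  1.9  -0.    0.91 -0.77]
```

```bash
python3 -m jog '0 0 0 0 0 0 0.45;0 0 0 0 0 0 0.2;0 0 0 0 0 0 0;0 0 0 0 0 0 0;0 0 0 0 0 0 0;0 0 15 0 0 0 0;0 0 45 0 0 0 0;0 0 80 0 0 0 0;0 0 110 0 0 0 0;0 0 130 0 0 0 0'; python3 st.py 571.5 -8 175
python3 - <<'E'
from h import *
np.set_printoptions(precision=4,suppress=True)
for cam in("top","scene"):
    c=camera(cam); cv2.imwrite(f"pics/{cam}5.png",c["img"][:,:,::-1])
    for t in "device bottle jar module".split():
        for d in masks_of(t,cam)[:1]:
            P,u,v=cloud(c,d["mask"]); zt=np.percentile(P[:,2],97); T=P[P[:,2]>zt-0.008]
            (cx,cy),(w,h),a=cv2.minAreaRect(T[:,:2].astype(np.float32)*1000)
            print(cam,t,round(d["conf"],2),d["extent"],round(zt,4),np.round([cx,cy,w,h,a],1))
E
```

```text
time_s: 18.47
ee_pos: [0.3803, -0.2711, 0.1785]
eef_rot: [-1.571, -0.003, -1.494]
force: [0.4, -0.8, 0.4]
grip_width: 0.0942
t 18.47 pos mm [ 380.3 -271.1  178.5] jaw deg 4.43 tooly [ 0.    -0.003 -1.   ] F [ 0.4 -0.8  0.4] w 94.2 q [-0.7   0.14  1.78 -0.    1.22 -0.77]
shift [191.2 263.1  -3.5]
top device 0.84 [280.2, 165.4, 359.1, 183.2] 0.0446 [571.9  -8.5  34.6 179.2   4.4]
top bottle 0.75 [420.3, 161.1, 448.8, 186.5] 0.1272 [ 569.8 -269.2   23.9   23.3   65. ]
top jar 0.48 [448.1, 203.0, 477.7, 222.3] 0.196 [ 461.8 -240.3   14.    32.4   43.1]
top module 0.91 [420.3, 245.4, 454.2, 267.4] 0.1033 [ 378.9 -269.5   30.4   47.6    4.3]
scene device 0.77 [272.0, 207.6, 362.7, 233.7] 0.0421 [570.9  -8.5  36.8 176.5   4.5]
scene bottle 0.71 [172.8, 176.2, 205.4, 234.8] 0.1241 [ 570.6 -267.9   26.1   23.7   74.2]
scene jar 0.67 [152.9, 161.9, 184.2, 208.0] 0.0856 [ 504.  -309.5  133.8   50.9   44.5]
scene module 0.83 [197.1, 137.1, 221.1, 178.1] 0.1002 [ 381.2 -266.4   28.8   41.5    5. ]
```

View pics/scene5.png

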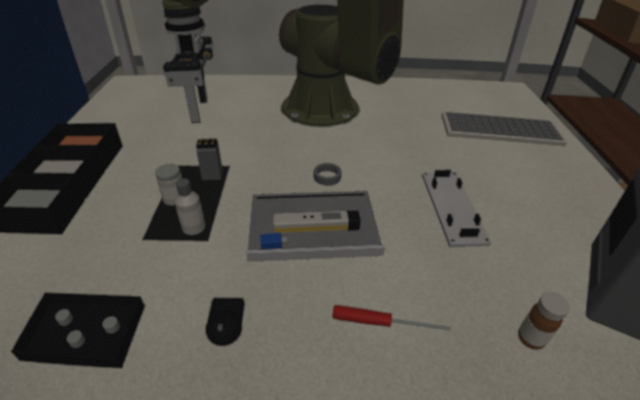

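View pics/top5.png

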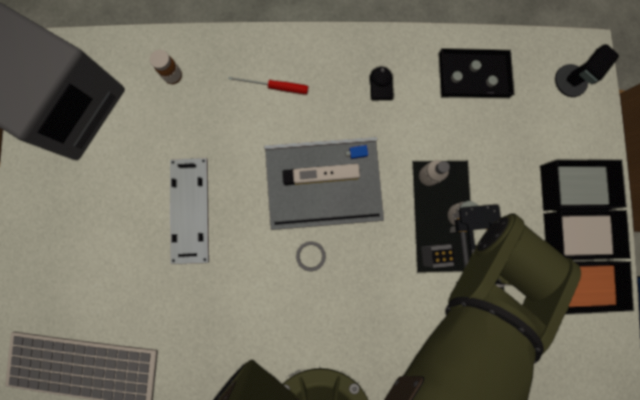

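All three stand on the mat: bottle (190,212), jar (169,185) and module (209,160) in the scene view. The device, sensor and tape are in place. Next is the device.

```bash
python3 -m jog '10 14 0 0 0 0 0;29 39 0 0 0 0 0;50 68 0 0 0 0 0;72 98 0 0 0 0 0;94 128 0 0 0 0 0;116 158 0 0 0 0 0;137 188 0 0 0 0 0;158 217 0 0 0 0 0;176 242 0 0 0 0 0;187 257 -5 0 0 0 0'; python3 st.py 571.4 -8.5 90
python3 - <<'E'
from h import *
for cam in("top","scene"):
    c=camera(cam)
    for d in masks_of("cradle",cam)[:1]:
        P,u,v=cloud(c,d["mask"]); 
        med=np.median(P[:,2]); T=P[abs(P[:,2]-med)<0.006]
        for Q in (T,P):
            q=Q[:,:2].astype(np.float32)*1000; print(cam,round(d["conf"],2),med,np.round(np.ravel([*cv2.minAreaRect(q)[0],*cv2.minAreaRect(q)[1],cv2.minAreaRect(q)[2]]),1))
        Z=P[P[:,2]>med+0.012][:,:2]; lab=cv2.kmeans(Z.astype(np.float32),6,None,(3,100,1e-6),20,cv2.KMEANS_PP_CENTERS)[2]; print(np.round(lab*1000,1).tolist())
E
```

```text
time_s: 19.8
ee_pos: [0.5681, -0.011, 0.1699]
eef_rot: [-1.573, 0.0, -1.492]
force: [0.8, -0.7, -1.0]
grip_width: 0.094
t 19.8 pos mm [568.1 -11.  169.9] jaw deg 4.53 tooly [-0.002  0.    -1.   ] F [ 0.8 -0.7 -1. ] w 94.0 q [-0.08  0.37  1.51  0.    1.26 -0.16]
shift [  3.3   2.5 -79.9]
top 0.72 0.013358070064836839 [490.4 303.8 250.2  91.1   1.7]
top 0.72 0.013358070064836839 [488.9 306.3 253.2  96.7   1.4]
[[557.2000122070312, 275.20001220703125], [385.8999938964844, 300.3999938964844], [594.2999877929688, 307.20001220703125], [426.70001220703125, 270.8999938964844], [424.6000061035156, 332.6000061035156], [554.5, 336.5]]
scene 0.94 0.01211170030320318 [491.4 305.6 252.   92.    2.6]
scene 0.94 0.01211170030320318 [476.  310.5 285.5 103.2   2.6]
[[596.5, 307.70001220703125], [388.1000061035156, 301.8999938964844], [428.29998779296875, 271.29998779296875], [558.4000244140625, 276.79998779296875], [554.7999877929688, 338.0], [426.1000061035156, 332.8999938964844]]
```

```bash
python3 -m jog '3 2 -15 0 0 0 0;3 2 -40 0 0 0 0;3 2 -70 0 0 0 0;3 2 -100 0 0 0 0;3 2 -125 0 0 0 0;3 2 -142 0 0 0 0;3 2 -150 0 0 0 0;3 2 -154 0 0 0 0;3 2 -155 0 0 0 0;3 2 -155 0 0 0 0'; python3 st.py 571.4 -8.5 15
python3 - <<'E'
from h import *
c=camera("scene"); cv2.imwrite("pics/s6.png",cv2.resize(c["img"][120:280,180:460,::-1],None,fx=2.8,fy=2.8))
E
```

```text
time_s: 20.83
ee_pos: [0.5697, -0.0122, 0.0151]
eef_rot: [-1.574, 0.0, -1.493]
force: [-0.3, 0.8, 0.8]
grip_width: 0.0939
t 20.83 pos mm [569.7 -12.2  15.1] jaw deg 4.44 tooly [-0.003 -0.    -1.   ] F [-0.3  0.8  0.8] w 93.9 q [-0.09  0.57  1.62 -0.    0.96 -0.16]
shift [ 1.7  3.7 -0.1]
```

View pics/s6.png

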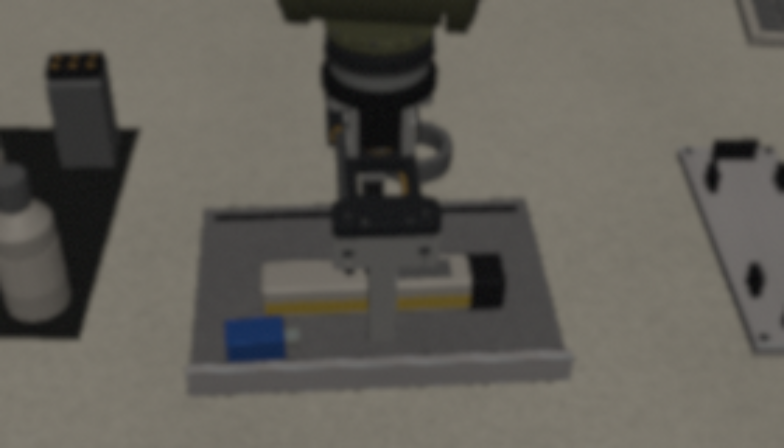

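The fingers straddle the device at crop (382,300), clear of the sensor stub. I'll nudge +y to its centre, then close.

```bash
python3 -m jog '1.7 3.7 0 0 0 0 0;1.7 3.7 0 0 0 0 0;1.7 3.7 0 0 0 0 0.4;1.7 3.7 0 0 0 0 0.55;1.7 3.7 0 0 0 0 0.65;1.7 3.7 0 0 0 0 0.8;1.7 3.7 0 0 0 0 0.8;1.7 3.7 0 0 0 0 0.8;1.7 3.7 0 0 0 0 0.8;1.7 3.7 0 0 0 0 0.8' 25; python3 st.py 491 304.5 90
```

```text
time_s: 21.72
ee_pos: [0.5715, -0.0084, 0.0153]
eef_rot: [-1.574, -0.0, -1.493]
force: [-0.5, -0.8, 0.4]
grip_width: 0.0439
t 21.72 pos mm [571.5  -8.4  15.3] jaw deg 4.45 tooly [-0.003 -0.    -1.   ] F [-0.5 -0.8  0.4] w 43.9 q [-0.08  0.57  1.62 -0.    0.96 -0.16]
shift [-80.5 312.9  74.7]
```

```bash
python3 -m jog '0 0 0 0 0 0 0.8;0 0 0 0 0 0 0.8;0 0 0 0 0 0 0.8;0 0 0 0 0 0 0.8;0 0 0 0 0 0 0.8'; python3 st.py
```

```text
time_s: 22.13
ee_pos: [0.5715, -0.0084, 0.0153]
eef_rot: [-1.573, -0.0, -1.493]
force: [-0.8, -0.1, 0.5]
grip_width: 0.0338
t 22.13 pos mm [571.5  -8.4  15.3] jaw deg 4.45 tooly [-0.003 -0.    -1.   ] F [-0.8 -0.1  0.5] w 33.8 q [-0.08  0.57  1.62 -0.    0.96 -0.16]
```

```bash
python3 -m jog '0 0 6 0 0 0 0.8;0 0 18 0 0 0 0.8;0 0 34 0 0 0 0.8;0 0 50 0 0 0 0.8;-2 8 64 0 0 2 0.8;-7 26 73 0 0 7 0.8;-13 50 75 0 0 13 0.8;-20 76 75 0 0 19 0.8;-27 104 75 0 0 25 0.8;-34 132 75 0 0 31 0.8'; python3 st.py 491 304.5 90
```

```text
time_s: 22.97
ee_pos: [0.5372, 0.1247, 0.0916]
eef_rot: [-1.572, -0.001, -0.947]
force: [0.9, -0.3, -1.9]
grip_width: 0.0338
t 22.97 pos mm [537.2 124.7  91.6] jaw deg 35.72 tooly [-0.001 -0.001 -1.   ] F [ 0.9 -0.3 -1.9] w 33.8 q [ 0.16  0.42  1.63 -0.    1.08 -0.46]
shift [-46.2 179.8  -1.6]
```

```bash
python3 -m jog '-6 24 0 0 0 6 0.8;-12 48 0 0 0 12 0.8;-18 72 0 0 0 18.5 0.8;-24 96 0 0 0 25 0.8;-30 120 0 0 0 31.5 0.8;-36 140 0 0 0 38 0.8;-40 157 0 0 0 44.5 0.8;-43 170 0 0 0 51 0.8;-46 178 0 0 0 55 0.8;-46 180 0 0 0 56 0.8'; python3 st.py 491 304.5 90
```

```text
time_s: 23.8
ee_pos: [0.4907, 0.306, 0.0926]
eef_rot: [-1.572, -0.001, 0.035]
force: [0.4, -0.0, -1.6]
grip_width: 0.0339
t 23.8 pos mm [490.7 306.   92.6] jaw deg 92.0 tooly [ 0.001 -0.001 -1.   ] F [ 0.4 -0.  -1.6] w 33.9 q [ 0.49  0.48  1.56 -0.    1.11 -1.11]
shift [ 0.3 -1.5 -2.6]
```

```bash
python3 -m jog '0 0 0 0 0 0 0.8;0 0 0 0 0 0 0.8'; python3 st.py 491 304.5 40
python3 - <<'E'
from h import *
for cam in("top","scene"):
    c=camera(cam); cv2.imwrite(f"pics/{cam}7.png",c["img"][:,:,::-1])
    for d in masks_of("device",cam)[:1]:
        P,u,v=cloud(c,d["mask"]); P=P[(P[:,2]>.07)&(P[:,2]<.13)]; zt=np.percentile(P[:,2],90); T=P[abs(P[:,2]-zt)<0.012]
        (cx,cy),(w,h),a=cv2.minAreaRect(T[:,:2].astype(np.float32)*1000)
        print(cam,round(d["conf"],2),d["extent"],round(zt,4),np.round([cx,cy,w,h,a],1))
E
```

```text
time_s: 23.97
ee_pos: [0.4909, 0.3058, 0.0933]
eef_rot: [-1.572, -0.002, 0.033]
force: [0.1, -0.3, -0.9]
grip_width: 0.034
t 23.97 pos mm [490.9 305.8  93.3] jaw deg 91.89 tooly [ 0.002 -0.001 -1.   ] F [ 0.1 -0.3 -0.9] w 34.0 q [ 0.49  0.47  1.55 -0.    1.11 -1.11]
shift [  0.1  -1.3 -53.3]
top 0.78 [166.1, 167.1, 185.6, 249.1] 0.1205 [490.5 302.3 178.3  33.9   2.2]
scene 0.9 [444.3, 143.4, 486.9, 201.8] 0.118 [492.5 299.1 175.9  45.6   4.7]
```

View pics/scene7.png

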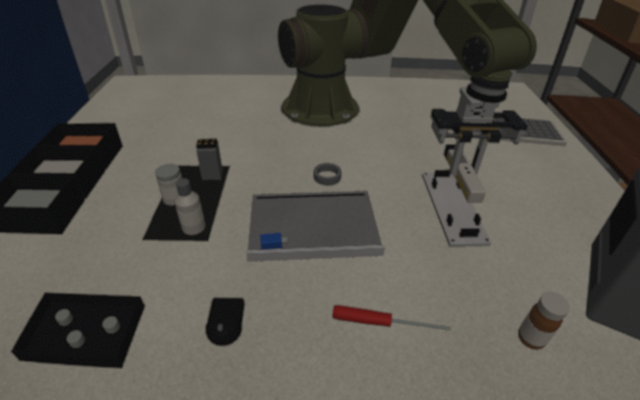

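The device is held level above the cradle, around scene (465,180). Lowering it now.

```bash
python3 -m jog '0 -1 -8 0 0.1 0 0.8;0 -1 -22 0 0.1 0 0.8;0 -1 -38 0 0.1 0 0.8;0 -1 -54 0 0.1 0 0.8;0 -1 -66 0 0.1 0 0.8;0 -1 -71 0 0.1 0 0.8;0 -1 -73 0 0.1 0 0.8;0 -1 -74.5 0 0.1 0 0.8;0 -1 -75.5 0 0.1 0 0.8;0 -1 -76 0 0.1 0 0.8'; python3 st.py 491 304.5 17.3
```

```text
time_s: 25.0
ee_pos: [0.4912, 0.3047, 0.0173]
eef_rot: [-1.572, -0.0, 0.033]
force: [-0.6, 1.2, 5.0]
grip_width: 0.034
t 25.0 pos mm [491.2 304.7  17.3] jaw deg 91.9 tooly [ 0.    -0.001 -1.   ] F [-0.6  1.2  5. ] w 34.0 q [ 0.49  0.58  1.6  -0.    0.97 -1.11]
shift [-0.2 -0.2  0. ]
```

```bash
python3 -m jog '0 0 0 0 0 0 0.6;0 0 0 0 0 0 0.4;0 0 0 0 0 0 0.3;0 0 0 0 0 0 0.3;0 0 0 0 0 0 0.3;0 0 10 0 0 0 0.3;0 0 30 0 0 0 0.3;0 0 60 0 0 0 0.3;0 0 95 0 0 0 0.1;0 0 130 0 0 0 0'; python3 st.py
python3 - <<'E'
from h import *
a=np.radians(1.8); C=np.array([491,304.5])
for cam in("top","scene"):
    c=camera(cam); cv2.imwrite(f"pics/{cam}8.png",c["img"][:,:,::-1])
    for d in masks_of("device",cam)[:1]:
        P,u,v=cloud(c,d["mask"]); P=P[P[:,2]<.06]; zt=np.percentile(P[:,2],90); T=P[abs(P[:,2]-zt)<0.01]
        (cx,cy),(w,h),an=cv2.minAreaRect(T[:,:2].astype(np.float32)*1000)
        print(cam,round(d["conf"],2),d["extent"],round(zt,4),np.round([cx,cy,w,h,an],1))
E
```

```text
time_s: 25.83
ee_pos: [0.4909, 0.3045, 0.1494]
eef_rot: [-1.572, -0.0, 0.033]
force: [0.5, 0.5, -0.2]
grip_width: 0.0757
t 25.83 pos mm [490.9 304.5 149.4] jaw deg 91.9 tooly [ 0.    -0.001 -1.   ] F [ 0.5  0.5 -0.2] w 75.7 q [ 0.49  0.41  1.51 -0.    1.23 -1.11]
top 0.85 [177.3, 173.3, 196.0, 250.2] 0.0452 [489.4 301.5 176.2  32.7   1.7]
scene 0.96 [437.3, 166.6, 477.2, 229.7] 0.0431 [490.5 303.8 179.4  36.4   1.6]
```

View pics/scene8.png

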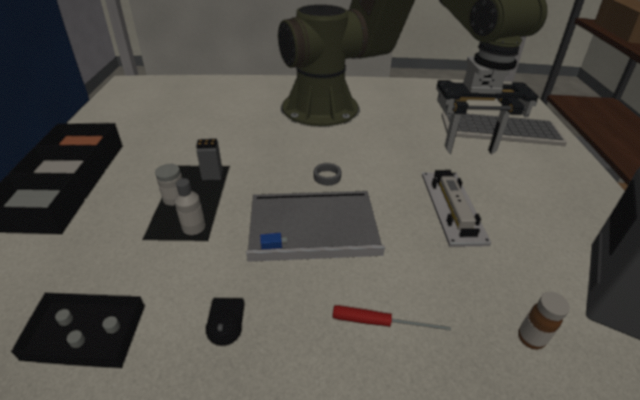

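View pics/top8.png

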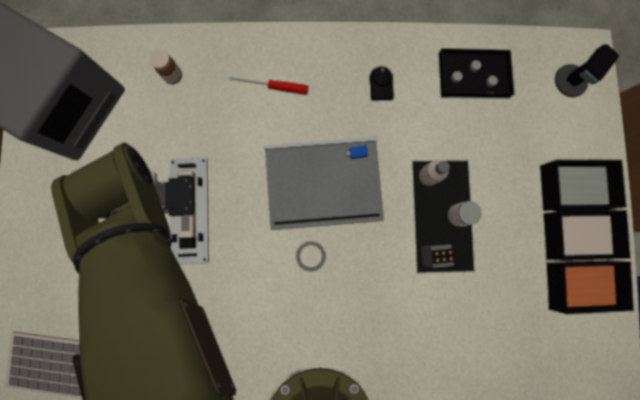

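The device lies in the cradle between the posts (scene (458,203)), and the three still stand on the mat. Now back to the mat for the module.

```bash
python3 -m jog '-3 -15 10 0 0 -3 0;-8 -43 20 0 0 -8 0;-14 -75 28 0 0 -14 0;-20 -108 33 0 0 -20 0;-26 -141 33 0 0 -26 0;-32 -174 33 0 0 -32 0;-38 -207 33 0 0 -38 0;-44 -240 33 0 0 -44 0;-50 -273 33 0 0 -50 0;-56 -305 33 0 0 -56 0'; python3 st.py 379.8 -270.8 180
```

```text
time_s: 26.87
ee_pos: [0.4343, -0.0017, 0.1805]
eef_rot: [-1.572, -0.001, -0.949]
force: [0.9, -0.4, 1.3]
grip_width: 0.094
t 26.87 pos mm [434.3  -1.7 180.5] jaw deg 35.61 tooly [-0.001 -0.001 -1.   ] F [ 0.9 -0.4  1.3] w 94.0 q [-0.09  0.06  1.86 -0.    1.22 -0.71]
shift [ -54.5 -269.1   -0.5]
```

```bash
python3 -m jog '-6 -32 0 0 0 -4 0;-12 -64 0 0 0 -8 0;-18 -96 0 0 0 -12 0;-25 -128 0 0 0 -16 0;-32 -160 0 0 0 -20 0;-39 -192 0 0 0 -24 0;-46 -224 0 0 0 -28 0;-51 -250 0 0 0 -30 0;-54 -265 0 0 0 -31 0;-54.5 -269 0 0 0 -31 0'; python3 -m jog '0 0 0 0 0 0 0;0 0 0 0 0 0 0'; python3 st.py 379.8 -270.8 46
```

```text
time_s: 27.7
ee_pos: [0.3787, -0.2722, 0.1793]
eef_rot: [-1.574, 0.001, -1.494]
force: [0.8, 0.5, 0.6]
grip_width: 0.0939
time_s: 27.87
ee_pos: [0.3784, -0.2715, 0.1784]
eef_rot: [-1.575, 0.002, -1.493]
force: [-0.7, 0.5, -0.2]
grip_width: 0.0937
t 27.87 pos mm [ 378.4 -271.5  178.4] jaw deg 4.45 tooly [-0.005  0.002 -1.   ] F [-0.7  0.5 -0.2] w 93.7 q [-0.7   0.14  1.78 -0.    1.22 -0.78]
shift [   1.4    0.7 -132.4]
```

```bash
python3 -m jog '1.4 0.7 -15 0 -0.1 0 0;1.4 0.7 -40 -0.1 -0.3 0 0;1.4 0.7 -65 -0.1 -0.3 0 0;1.4 0.7 -90 -0.1 -0.3 0 0;1.4 0.7 -112 -0.1 -0.3 0 0;1.4 0.7 -125 -0.1 -0.3 0 0;1.4 0.7 -131 -0.1 -0.3 0 0;1.4 0.7 -132.4 -0.1 -0.3 0 0;1.4 0.7 -132.4 -0.1 -0.3 0 0;1.4 0.7 -132.4 -0.1 -0.3 0 0'; python3 st.py 379.8 -270.8 46;  python3 -m jog '0 0 0 0 0 0 0.3;0 0 0 0 0 0 0.45;0 0 0 0 0 0 0.55;0 0 0 0 0 0 0.7;0 0 0 0 0 0 0.7;0 0 0 0 0 0 0.7;0 0 0 0 0 0 0.7;0 0 0 0 0 0 0.7;0 0 0 0 0 0 0.7' 18; python3 st.py 516.4 51.3 106
```

```text
time_s: 28.7
ee_pos: [0.3804, -0.2708, 0.0469]
eef_rot: [-1.569, -0.001, -1.493]
force: [0.3, -0.5, 0.2]
grip_width: 0.094
t 28.7 pos mm [ 380.4 -270.8   46.9] jaw deg 4.48 tooly [ 0.002 -0.001 -1.   ] F [ 0.3 -0.5  0.2] w 94.0 q [-0.7   0.33  1.9   0.    0.91 -0.78]
shift [-0.6  0.  -0.9]
time_s: 29.45
ee_pos: [0.3803, -0.2708, 0.0469]
eef_rot: [-1.569, -0.001, -1.493]
force: [-0.7, -0.1, 0.6]
grip_width: 0.0458
t 29.45 pos mm [ 380.3 -270.8   46.9] jaw deg 4.48 tooly [ 0.002 -0.001 -1.   ] F [-0.7 -0.1  0.6] w 45.8 q [-0.7   0.33  1.9   0.    0.91 -0.78]
shift [136.1 322.1  59.1]
```

```bash
python3 -m jog '0 0 6 0 0 0 0.7;0 0 18 0 0 0 0.7;0 0 34 0 0 0 0.7;0 0 50 0 0 0 0.7;3 6 58 0 0 0 0.7;10 24 60 0 0 0 0.7;20 48 60 0 0 0 0.7;31 74 60 0 0 0 0.7;42 100 60 0 0 0 0.7;53 126 60 0 0 0 0.7'; python3 st.py 516.4 51.3 106
```

```text
time_s: 30.28
ee_pos: [0.4335, -0.1431, 0.1068]
eef_rot: [-1.57, -0.001, -1.493]
force: [0.2, 0.1, -2.2]
grip_width: 0.0459
t 30.28 pos mm [ 433.5 -143.1  106.8] jaw deg 4.47 tooly [ 0.001 -0.001 -1.   ] F [ 0.2  0.1 -2.2] w 45.9 q [-0.4   0.21  1.89 -0.    1.05 -0.48]
shift [ 82.9 194.4  -0.8]
```

```bash
python3 -m jog '11 26 0 0 0 0 0.7;22 52 0 0 0 0 0.7;33 78 0 0 0 0 0.7;44 104 0 0 0 0 0.7;55 130 0 0 0 0 0.7;66 155 0 0 0 0 0.7;75 177 0 0 0 0 0.7;81 190 0 0 0 0 0.7;83 194.5 -4 0 0 0 0.7;83 194.5 -12 0 0 0 0.7'; python3 st.py 516.4 51.3 53
```

```text
time_s: 31.12
ee_pos: [0.5168, 0.0523, 0.0948]
eef_rot: [-1.569, -0.001, -1.491]
force: [0.6, -0.1, -3.0]
grip_width: 0.0459
t 31.12 pos mm [516.8  52.3  94.8] jaw deg 4.56 tooly [ 0.002 -0.001 -1.   ] F [ 0.6 -0.1 -3. ] w 45.9 q [ 0.03  0.35  1.73 -0.    1.06 -0.05]
shift [ -0.4  -1.  -41.8]
```

```bash
python3 -m jog '0 -1 -10 0 0 0 0.7;0 -1 -22 0 0 0 0.7;0 -1 -32 0 0 0 0.7;0 -1 -38 0 0 0 0.7;0 -1 -40 0 0 0 0.7;0 -1 -41 0 0 0 0.7;0 -1 -42 0 0 0 0.7;0 -1 -42 0 0 0 0.7'; python3 st.py 516.4 51.3 53
```

```text
time_s: 31.78
ee_pos: [0.517, 0.0513, 0.0531]
eef_rot: [-1.568, -0.001, -1.491]
force: [0.7, 0.1, -2.2]
grip_width: 0.0459
t 31.78 pos mm [517.   51.3  53.1] jaw deg 4.55 tooly [ 0.003 -0.001 -1.   ] F [ 0.7  0.1 -2.2] w 45.9 q [ 0.03  0.41  1.75 -0.    0.97 -0.05]
shift [-0.6  0.  -0.1]
```

```bash
python3 -m jog '0 0 -0.6 0 0 0 0.7;0 0 -1 0 0 0 0.7;0 0 -1 0 0 0 0.7'; python3 st.py
```

```text
time_s: 32.03
ee_pos: [0.5173, 0.0513, 0.0529]
eef_rot: [-1.567, -0.001, -1.491]
force: [-2.5, 0.3, 5.7]
grip_width: 0.0461
t 32.03 pos mm [517.3  51.3  52.9] jaw deg 4.55 tooly [ 0.004 -0.001 -1.   ] F [-2.5  0.3  5.7] w 46.1 q [ 0.03  0.41  1.75 -0.    0.97 -0.05]
```

Touching down. I'll open, rise and head for the jar.

```bash
python3 -m jog '0 0 0 0 0 0 0.45;0 0 0 0 0 0 0.2;0 0 0 0 0 0 0;0 0 0 0 0 0 0;0 0 0 0 0 0 0;0 0 15 0 0 0 0;0 0 45 0 0 0 0;0 0 80 0 0 0 0;0 0 110 0 0 0 0;0 0 125 0 0 0 0'; python3 st.py 474.2 -339.6 180
```

```text
time_s: 32.87
ee_pos: [0.5182, 0.0513, 0.1818]
eef_rot: [-1.563, -0.001, -1.491]
force: [-0.6, 0.1, 1.0]
grip_width: 0.0937
t 32.87 pos mm [518.2  51.3 181.8] jaw deg 4.56 tooly [ 0.008 -0.001 -1.   ] F [-0.6  0.1  1. ] w 93.7 q [ 0.03  0.25  1.64 -0.    1.24 -0.05]
shift [ -44.  -390.9   -1.8]
```

```bash
python3 -m jog '-2 -20 0 0 0.2 0 0;-6 -55 0 0 0.4 0 0;-10 -93 0 0 0.4 0 0;-14 -131 0 0 0.4 0 0;-18 -169 0 0 0.4 0 0;-22 -207 0 0 0.4 0 0;-26 -245 0 0 0.4 0 0;-30 -283 0 0 0.4 0 0;-34 -320 0 0 0.4 0 0;-40 -355 0 0 0.4 0 0'; python3 st.py 474.2 -339.6 46.8
```

```text
time_s: 33.7
ee_pos: [0.4777, -0.3057, 0.1817]
eef_rot: [-1.57, -0.001, -1.492]
force: [-0.1, 0.4, 0.3]
grip_width: 0.0939
t 33.7 pos mm [ 477.7 -305.7  181.7] jaw deg 4.54 tooly [ 0.001 -0.001 -1.   ] F [-0.1  0.4  0.3] w 93.9 q [-0.63  0.36  1.5   0.    1.28 -0.71]
shift [  -3.5  -33.9 -134.9]
```

```bash
python3 -m jog '-2 -20 0 0 0 0 0;-3.5 -32 0 0 0 0 0;-3.5 -34 -15 0 0 0 0;-3.5 -34 -40 0 0 0 0;-3.5 -34 -68 0 0 0 0;-3.5 -34 -96 0 0 0 0;-3.5 -34 -118 0 0 0 0;-3.5 -34 -130 0 0 0 0;-3.5 -34 -135 0 0 0 0;-3.5 -34 -135 0 0 0 0'; python3 st.py 474.2 -339.6 46.8; python3 -m jog '0 0 0 0 0 0 0.25;0 0 0 0 0 0 0.4;0 0 0 0 0 0 0.5;0 0 0 0 0 0 0.65;0 0 0 0 0 0 0.65;0 0 0 0 0 0 0.65;0 0 0 0 0 0 0.65;0 0 0 0 0 0 0.65' 15; python3 st.py 521.6 -17.1 92
```

```text
time_s: 34.53
ee_pos: [0.4743, -0.3393, 0.0463]
eef_rot: [-1.57, -0.0, -1.491]
force: [-1.0, -1.0, -0.2]
grip_width: 0.0943
t 34.53 pos mm [ 474.3 -339.3   46.3] jaw deg 4.56 tooly [ 0.001 -0.    -1.   ] F [-1.  -1.  -0.2] w 94.3 q [-0.68  0.55  1.57  0.    1.03 -0.76]
shift [-0.1 -0.3  0.5]
time_s: 35.2
ee_pos: [0.4743, -0.3394, 0.0466]
eef_rot: [-1.57, -0.0, -1.491]
force: [-1.2, 0.1, 2.5]
grip_width: 0.0534
t 35.2 pos mm [ 474.3 -339.4   46.6] jaw deg 4.56 tooly [ 0.001 -0.    -1.   ] F [-1.2  0.1  2.5] w 53.4 q [-0.68  0.55  1.57  0.    1.03 -0.76]
shift [ 47.3 322.3  45.4]
```

```bash
python3 -m jog '0 0 6 0 0 0 0.65;0 0 18 0 0 0 0.65;0 0 32 0 0 0 0.65;0 0 42 0 0 0 0.65;1 7 45 0 0 0 0.65;4 25 45 0 0 0 0.65;8 52 45 0 0 0 0.65;12 80 45 0 0 0 0.65;16 108 45 0 0 0 0.65;20 136 45 0 0 0 0.65'; python3 st.py 521.6 -17.1 91.6
```

```text
time_s: 36.03
ee_pos: [0.4941, -0.2016, 0.0915]
eef_rot: [-1.57, -0.0, -1.491]
force: [0.3, 0.7, -1.9]
grip_width: 0.0536
t 36.03 pos mm [ 494.1 -201.6   91.5] jaw deg 4.55 tooly [ 0.001  0.    -1.   ] F [ 0.3  0.7 -1.9] w 53.6 q [-0.46  0.39  1.69  0.    1.07 -0.54]
shift [2.750e+01 1.845e+02 1.000e-01]
```

```bash
python3 -m jog '4 28 0 0 0 0 0.65;8 56 0 0 0 0 0.65;12 84 0 0 0 0 0.65;16 110 0 0 0 0 0.65;20 135 0 0 0 0 0.65;24 158 0 0 0 0 0.65;26 174 0 0 0 0 0.65;27.5 182 0 0 0 0 0.65;27.5 184.5 -3 0 0 0 0.65;27.5 184.5 -8 0 0 0 0.65'; python3 st.py 521.6 -17.1 52.8
```

```text
time_s: 36.87
ee_pos: [0.5217, -0.0169, 0.0836]
eef_rot: [-1.57, -0.0, -1.491]
force: [1.0, -0.5, -3.2]
grip_width: 0.0534
t 36.87 pos mm [521.7 -16.9  83.6] jaw deg 4.59 tooly [ 0.001 -0.    -1.   ] F [ 1.  -0.5 -3.2] w 53.4 q [-0.1   0.37  1.73 -0.    1.04 -0.18]
shift [ -0.1  -0.2 -30.8]
```

```bash
python3 -m jog '0 0 -8 0 0 0 0.65;0 0 -17 0 0 0 0.65;0 0 -24 0 0 0 0.65;0 0 -28 0 0 0 0.65;0 0 -30 0 0 0 0.65;0 0 -31 0 0 0 0.65;0 0 -31.5 0 0 0 0.65;0 0 -31.5 0 0 0 0.65'; python3 st.py 521.6 -17.1 52.8
```

```text
time_s: 37.53
ee_pos: [0.5219, -0.0171, 0.0525]
eef_rot: [-1.569, -0.0, -1.491]
force: [-2.3, -0.5, 2.6]
grip_width: 0.0538
t 37.53 pos mm [521.9 -17.1  52.5] jaw deg 4.59 tooly [ 0.002 -0.    -1.   ] F [-2.3 -0.5  2.6] w 53.8 q [-0.1   0.42  1.75 -0.    0.97 -0.18]
shift [-0.3  0.   0.3]
```

```bash
python3 -m jog '0 0 0 0 0 0 0.36;0 0 0 0 0 0 0.2;0 0 0 0 0 0 0;0 0 0 0 0 0 0;0 0 0 0 0 0 0;0 0 15 0 0 0 0;0 0 45 0 0 0 0;0 0 80 0 0 0 0;0 0 110 0 0 0 0;0 0 130 0 0 0 0'; python3 st.py 570.8 -270 182
```

```text
time_s: 38.37
ee_pos: [0.5225, -0.0171, 0.1857]
eef_rot: [-1.566, -0.001, -1.491]
force: [0.8, -0.4, -0.1]
grip_width: 0.0935
t 38.37 pos mm [522.5 -17.1 185.7] jaw deg 4.59 tooly [ 0.005 -0.001 -1.   ] F [ 0.8 -0.4 -0.1] w 93.5 q [-0.1   0.25  1.63 -0.    1.26 -0.18]
shift [  48.3 -252.9   -3.7]
```

```bash
python3 -m jog '4 -20 0 0 0.1 0 0;10 -50 0 0 0.3 0 0;17 -85 0 0 0.3 0 0;24 -120 0 0 0.3 0 0;31 -155 0 0 0.3 0 0;37 -190 0 0 0.3 0 0;43 -222 0 0 0.3 0 0;47 -243 0 0 0.3 0 0;48.5 -253 0 0 0.3 0 0;48.5 -253 0 0 0.3 0 0'; python3 st.py 570.8 -270 47.5
```

```text
time_s: 39.2
ee_pos: [0.5707, -0.2716, 0.1851]
eef_rot: [-1.572, -0.0, -1.493]
force: [-0.5, 0.7, -0.4]
grip_width: 0.094
t 39.2 pos mm [ 570.7 -271.6  185.1] jaw deg 4.48 tooly [-0.001 -0.    -1.   ] F [-0.5  0.7 -0.4] w 94.0 q [-0.5   0.5   1.29 -0.    1.35 -0.58]
shift [ 1.000e-01  1.600e+00 -1.376e+02]
```

```bash
python3 -m jog '0 1.5 -15 0 0 0 0;0 1.5 -40 0 0 0 0;0 1.5 -68 0 0 0 0;0 1.5 -95 0 0 0 0;0 1.5 -117 0 0 0 0;0 1.5 -131 0 0 0 0;0 1.5 -137 0 0 0 0;0 1.5 -137.5 0 0 0 0;0 1.5 -137.5 0 0 0 0;0 1.5 -137.5 0 0 0 0'; python3 st.py 570.8 -270 47.1; python3 -m jog '0 0 0 0 0 0 0.3;0 0 0 0 0 0 0.45;0 0 0 0 0 0 0.55;0 0 0 0 0 0 0.7;0 0 0 0 0 0 0.7;0 0 0 0 0 0 0.7;0 0 0 0 0 0 0.7;0 0 0 0 0 0 0.7;0 0 0 0 0 0 0.7' 15; python3 st.py 528.4 -92.4 92
```

```text
time_s: 40.03
ee_pos: [0.5714, -0.2699, 0.0491]
eef_rot: [-1.57, -0.001, -1.492]
force: [-0.4, 0.3, -1.0]
grip_width: 0.0941
t 40.03 pos mm [ 571.4 -269.9   49.1] jaw deg 4.5 tooly [ 0.001 -0.001 -1.   ] F [-0.4  0.3 -1. ] w 94.1 q [-0.5   0.64  1.41 -0.    1.09 -0.58]
shift [-0.6 -0.1 -2. ]
time_s: 40.78
ee_pos: [0.5714, -0.2699, 0.049]
eef_rot: [-1.57, -0.001, -1.492]
force: [-0.1, -0.7, -0.3]
grip_width: 0.048
t 40.78 pos mm [ 571.4 -269.9   49. ] jaw deg 4.5 tooly [ 0.001 -0.001 -1.   ] F [-0.1 -0.7 -0.3] w 48.0 q [-0.5   0.64  1.41 -0.    1.09 -0.58]
shift [-43.  177.5  43. ]
```

```bash
python3 -m jog '0 0 6 0 0 0 0.7;0 0 18 0 0 0 0.7;0 0 32 0 0 0 0.7;0 0 42 0 0 0 0.7;-2 8 45 0 0 0 0.7;-7 28 45 0 0 0 0.7;-13 53 45 0 0 0 0.7;-19 78 45 0 0 0 0.7;-25 103 45 0 0 0 0.7;-31 127 45 0 0 0 0.7' ; python3 st.py 528.4 -92.4 94
```

```text
time_s: 41.62
ee_pos: [0.5396, -0.1412, 0.0941]
eef_rot: [-1.57, -0.001, -1.492]
force: [-0.0, -1.0, -0.4]
grip_width: 0.0477
t 41.62 pos mm [ 539.6 -141.2   94.1] jaw deg 4.51 tooly [ 0.001 -0.001 -1.   ] F [-0.  -1.  -0.4] w 47.7 q [-0.32  0.43  1.62 -0.    1.09 -0.4 ]
shift [-11.2  48.8  -0.1]
```

```bash
python3 -m jog '-4 20 0 0 0 0 0.7;-9 38 0 0 0 0 0.7;-11 47 0 0 0 0 0.7;-11 49 -6 0 0 0 0.7;-11 49 -17 0 0 0 0.7;-11 49 -27 0 0 0 0.7;-11 49 -34 0 0 0 0.7;-11 49 -37 0 0 0 0.7;-11 49 -39 0 0 0 0.7;-11 49 -39 0 0 0 0.7' ; python3 st.py 528.4 -92.4 55
```

```text
time_s: 42.45
ee_pos: [0.5285, -0.0928, 0.0549]
eef_rot: [-1.571, -0.001, -1.493]
force: [0.0, -0.5, -1.4]
grip_width: 0.0482
t 42.45 pos mm [528.5 -92.8  54.9] jaw deg 4.47 tooly [ 0.    -0.001 -1.   ] F [ 0.  -0.5 -1.4] w 48.2 q [-0.24  0.45  1.7  -0.    0.99 -0.32]
shift [-0.1  0.4  0.1]
```

```bash
python3 -m jog '0 0 -0.5 0 0 0 0.7;0 0 -1.2 0 0 0 0.7;0 0 -1.2 0 0 0 0.7' ; python3 st.py
```

```text
time_s: 42.7
ee_pos: [0.5288, -0.093, 0.0547]
eef_rot: [-1.57, -0.001, -1.493]
force: [-6.4, 3.6, 14.4]
grip_width: 0.0478
t 42.7 pos mm [528.8 -93.   54.7] jaw deg 4.44 tooly [ 0.001 -0.001 -1.   ] F [-6.4  3.6 14.4] w 47.8 q [-0.24  0.45  1.7  -0.    0.99 -0.32]
```

```bash
python3 -m jog '0 0 0 0 0 0 0.42;0 0 0 0 0 0 0.2;0 0 0 0 0 0 0;0 0 0 0 0 0 0;0 0 0 0 0 0 0;0 0 15 0 0 0 0;0 0 45 0 0 0 0;0 0 80 0 0 0 0;0 0 110 0 0 0 0;0 0 135 0 0 0 0'; python3 -m jog '-10 -30 0 0 0 0 0;-25 -65 0 0 0 0 0;-40 -100 0 0 0 0 0;-55 -140 0 0 0 0 0;-70 -180 0 0 0 0 0;-80 -205 0 0 0 0 0;-80 -210 0 0 0 0 0;-80 -210 0 0 0 0 0'
cat > chk.py <<'E'
from h import *
for cam in("top","scene"):
    c=camera(cam); cv2.imwrite(f"pics/{cam}9.png",c["img"][:,:,::-1])
    for t in "bottle jar module device sensor tape".split():
        for d in masks_of(t,cam)[:1]:
            P,u,v=cloud(c,d["mask"]); zt=np.percentile(P[:,2],97); T=P[P[:,2]>zt-0.008]
            (cx,cy),(w,h),a=cv2.minAreaRect(T[:,:2].astype(np.float32)*1000)
            print(cam,t,round(d["conf"],2),d["extent"],round(zt,4),np.round([cx,cy,w,h,a],1))
E
python3 chk.py; python3 st.py
```

```text
time_s: 43.53
ee_pos: [0.529, -0.0931, 0.192]
eef_rot: [-1.569, -0.002, -1.493]
force: [0.1, -0.2, 0.6]
grip_width: 0.0939
time_s: 44.2
ee_pos: [0.4484, -0.3045, 0.1918]
eef_rot: [-1.569, -0.001, -1.496]
force: [0.4, -0.7, -0.2]
grip_width: 0.0938
top bottle 0.71 [344.0, 180.3, 370.4, 204.2] 0.1334 [529.2 -92.3  23.5  23.9  87. ]
top jar 0.66 [310.6, 182.4, 338.3, 207.4] 0.0943 [522.1 -17.1  51.4  51.   11. ]
top module 0.74 [280.2, 184.9, 305.2, 209.7] 0.109 [517.9  52.3  30.3  46.    4.6]
top sensor 0.77 [345.2, 143.5, 369.2, 159.7] 0.0364 [625.9 -94.2  26.8  51.    6.5]
top tape 0.59 [298.4, 243.5, 327.2, 271.5] 0.0265 [382.4  16.1  67.2  66.7  89.5]
scene bottle 0.65 [263.4, 163.1, 288.1, 219.7] 0.1308 [529.2 -92.6  23.9  22.8  36.4]
scene jar 0.69 [300.1, 174.7, 329.0, 221.7] 0.0917 [521.3 -15.8  52.4  49.8   3.3]
scene module 0.86 [330.4, 169.3, 357.6, 216.0] 0.1063 [516.8  52.9  33.5  45.9   3.2]
scene device 0.6 [437.5, 168.1, 476.8, 228.2] 0.0439 [491.3 302.8 178.3  33.6   1.7]
scene sensor 0.73 [260.0, 233.7, 288.8, 246.2] 0.0341 [624.5 -93.3  27.3  51.2  11. ]
scene tape 0.67 [314.5, 162.7, 339.3, 185.6] 0.0243 [424.2  10.9  64.6 154.3  81.9]
t 44.9 pos mm [ 449.  -303.   192.1] jaw deg 4.44 tooly [ 0.002 -0.001 -1.   ] F [ 0.6 -1.3  0.9] w 94.1 q [-0.66  0.29  1.56  0.    1.28 -0.74]
```

View pics/scene9.png

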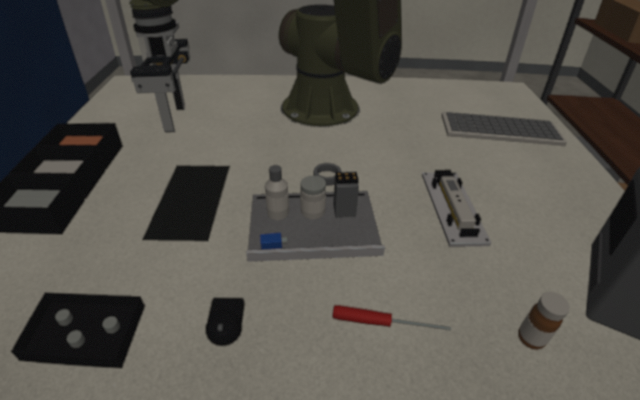

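View pics/top9.png

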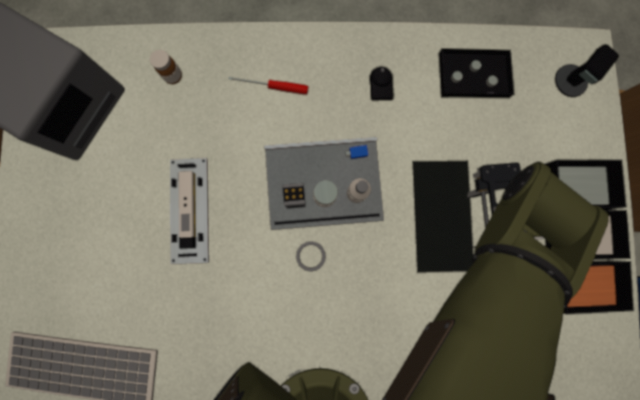

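The three are back on the board: bottle (277,195), jar (313,198) and module (345,195) in the scene view, each within about 2 mm of its first measurement. The device is in the cradle, buttons up, and the arm is clear.

```bash
python3 -c "from station import hand_in; print(hand_in())"
```

```text
the job is handed in; nothing more can be done
None
```

The job is done and handed in after about 45 s of the 144 s allowed. I moved the bottle, jar and module to the mat and laid the device in the cradle, button side up. Then I stood the module, jar and bottle back on the board.

Last checks in both cameras:
- **Bottle, jar and module:** each stands upright within about 2 mm of where I first measured it.
- **Device:** it lies flat and centred in the cradle within about 3 mm across, and turned less than 1° from it.
- **Sensor and tape:** neither moved.
- **Robot:** the gripper is open and clear of everything.

Two readings failed in the last check. The top camera did not detect the device, though the picture shows it in the cradle. The scene camera's tape position was off, most likely because the objects in front hide part of it; the top camera puts it where it was at the start. `hand_in` gives no verdict.

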